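# Vent the test chamber and hold its guard half open

### The job

At this lamp-assembly bench, first vent the test chamber by standing the pressure lever upright, and leave it so; only then lift the chamber's clear guard by its front bar and hold it open at 45 degrees so that a colleague can change the module inside. The guard falls shut if let go and nothing else may prop it, so finish while still holding it there with the gripper's fingers. Leave the other things on the bench where they are.

Things in the scene. Friction and masses are not known exactly. Their poses are not given: they have to be found in the camera images.
- chamber: Grey test chamber, an open-topped box fixed to the bench, 200 (x) x 220 (y) x 100 high, with a lamp module standing inside. Origin: centre of its underside. Its front (own -x) faces roughly towards the robot; its y axis is parallel to the guard's hinge and bar.
- guard (a joint): Angle of the guard in rad: 0 shut (lying level on the chamber), grows as the front edge lifts; 0.785 is open 45 degrees; stop at 1.3. The guard is a flat aluminium frame with a clear pane, 200 x 220 x 8 thick, about 0.45 kg, hinged along the chamber's rear upper edge. No friction to speak of: it falls shut from any angle, and takes about 1.5 to 2.5 N upward at the bar to hold.
- guard_bar (a point): Middle of the guard's handle bar: a plain round steel bar, 14 in diameter, 140 long, parallel to the hinge, 60 in front of the guard's front edge, carried by two arms of the same round bar at its ends. Shut, the bar's centre is 105 above the bench with only low loose things (up to about 35 high) ever lying under it, so it can be pinched from above with one finger before and one behind it. It goes round the hinge with a radius of 260 and may turn between the fingers.
- guard_hinge (a point): Middle of the guard's hinge line, level with the bar when shut. From here the bar lies 260 away along the chamber's own -x when shut; at angle q it lies 260 cos q along -x and 260 sin q up.
- lever_block: Grey block 90 x 70 x 50 high fixed to the bench, with two aluminium cheek discs on top (up to 80 high, with a small dark index mark at their tops) between which the lever swings. Stands to the left or to the right of the chamber. Origin: centre of its underside. The lever swings about its y axis.
- lever (a joint): Lean of the pressure lever in rad: 0 upright, negative leaning to the block's own -x (roughly towards the robot), positive to +x; stops at -0.8 and 0.8. It starts leaning towards the robot. Stiff friction pivot (0.15 N m): stays where it is put.
- lever_knob (a point): Centre of the black ball knob, 30 in diameter, on the lever's 10 thick steel rod, 85 from the pivot.
- lever_pivot (a point): The lever's pivot, 60 above the bench, at the middle of the block.
- bit_stand: Bystander: a grey block of the lever block's size carrying two upright black-handled bits, 145 high, fixed; on the other side of the chamber from the lever.
- module_a: Bystander: loose lamp module, black finned cylinder 70 across with a white cap, 88 high, close to the right of the chamber. Origin under its centre.
- module_b: Bystander: a second module, like module_a, farther out to the right.
- driver: Bystander: loose screwdriver lying flat on the bench in front of the chamber.
- tape: Bystander: loose roll of paper tape, 80 across, 22 high, in front of the chamber.
- dome: Bystander: loose steel lamp dome, 68 across, 50 high, close to the left of the chamber.
- tray: Bystander: loose black open tray, 100 x 80 x 30 high, far out to the left.

How it is judged:
By the outcome, as a careful person would: the job done as asked, in the order asked, and still so for the second after the job is handed in, while the arm keeps its last pose, push and grip.
It also fails if it takes over 51 s, if anything falls off the work surface, if the arm or the gripper's body presses on something with over 40 N, if the wrist force passes 120 N, or if a joint passes its speed limit or range.

### The arm

A 6-joint arm with a two-finger parallel gripper is mounted at the origin on the work surface. World frame = base frame: x ahead of the robot, y to its left, z up, the work surface at z = 0. Lengths are in mm, angles in rad, forces in N, time in s.
With the tool pointing down it reaches from about 350 to 875 mm from the base axis. Payload 4.2 kg.
Tool frame: the origin (TCP) lies midway between the tips of the shut fingers; the grasp point (between the pads) lies 19 mm behind it; z points along the fingers, y is the line along which they close (so a half turn about z gives the same grasp; the last joint's range is limited). The gripper opens to 85 mm and grips with 20 to 120 N. Pads are 22 mm wide; open, the fingers measure 114 mm over their backs; the gripper's body (76 mm by 85 mm) begins 54 mm behind the grasp point. The pads swing forward as they close: fully open they stand 13 mm farther back than shut.
Start: joints at [1.601, 0.385, 0.008, 0, -1.194, -0.259], TCP at [141.724, 608.698, 231.312] pointing down, gripper open.
Joint ranges: [-3.14, 3.14], [-1.21, 2.06], [-1.07, 1.41], [-3.16, 2.05], [-2.99, -0.16], [-3.1, 3.1]. Speed limits (rad/s): [2.79, 2.79, 3.14, 3.14, 3.14, 3.14].

### API

Orientations are given as a unit quaternion [x, y, z, w].
In Python, from bench import arm, eyes, nets gives the robot as it stands.
- The arm moves only by the tool apply_moves, never from a script. Its arguments are lists of equal length, an entry for each row: "delta_rot": the turn, a rotation vector about the tool's x, y, z as a fraction of full scale, a list of three; "xyz": the shift along the tool's x, y, z as a fraction of full scale, a list of three; "hand": the gripper command: -1 is fully open, 1 is shut, values between are in proportion. In form: {"delta_rot": [[ax, ay, az], ...], "xyz": [[dx, dy, dz], ...], "hand": [hand, ...]}. A call has 1 to 20 rows; each row shifts and turns the commanded pose from where the row before left it, along the tool's axes as they then stand; what a row does not reach is not made up. Full scale, the value 1, is 0.025 m for a shift and 6 degrees for a turn. A row lasts 1/12 s, in which the tool goes at most 41.7 mm and 7.16 degrees, less where a joint would pass 70% of its speed; a pose out of reach is approached as far as the arm can. A call with a number of a shift or a turn outside -1 to 1 is refused whole. A call with a gripper value outside its range is refused whole. The fingers move at their own pace and stop on an object; the grip force is fixed at half the most. Time passes only in rows, so rows that do not move let the fingers close. It gives the time, the measured TCP pose, the force, the opening and the grip force at its end, in the units of the state.
- arm.read_state(): the state, without advancing time (a new reading comes with each control period).
- eyes.get_image(name): name is "scene" or "top"; returns a dict with "frame" (420x560x3 uint8, red, green, blue), "range_z" (420x560 float32, mm along the optical axis (not along the pixel's ray), 0 where there is no reading), "camera_matrix" (3x3 intrinsics, pixels), "dist" ([k1, k2, p1, p2, k3] as OpenCV has them; the pictures are not rectified), "R" (3x3) and "t" (3): a world point X has camera coordinates R X + t. Camera axes: x right, y down, z forward; pixel columns grow to the right and rows downward; lengths in mm; the calibration is good to about 2 mm. A picture is of the moment at which its call begins.
- arm.job_done(): hands the job in; it is judged then, once.
Trained networks look in a picture, given as the dict that the camera call returned (one of the last four; its "shot" number tells which), for a name from the list of things; names that differ only in an ending like _2 or _b are one class to them, and where a whole thing is asked for, a point or a joint stands for the part that bears it (a point fixed in the world has none). Each returns a list of dicts, best first, with "score" (0 to 1); they miss things now and then, are a little off and sometimes report something else, mostly with a low value. They report only what shows in the picture. A call takes as long as a camera call.
- nets.look_for(name, picture): "bbox" ([left, top, right, bottom] in pixels, round what is visible of it).
- nets.masks_of(name, picture): "region" (420x560 bool, what is visible of it) and "bbox" ([left, top, right, bottom] in pixels, round what is visible of it).
The state is a dict: "clock": time; "joints": joint angles; "joint_vel": joint speeds; "joint_efforts": joint torques, N m; "position": TCP position; "ee_rot": TCP orientation; "contact_force": force on the tool from outside, world axes, zero at the start; "wrist_torque": the same for the moment, N m; "gripper_width": finger opening in mm; "grasp_force": force on a finger pad.
Only numpy, scipy, OpenCV 4.12 (cv2) and the standard library are available. Lean on these libraries where they do the work, as an engineer would, in place of code of your own. Each camera call takes 0.05 s, during which the arm holds its last target. There are 200 camera calls.

## Working session

There is one attempt and no reset: what is moved stays moved. The work goes in short steps, Python scripts to look and compute and a tool call to move; the robot and the scene stay as the last step left them, time stands still between calls to the robot, and variables do not carry over. Pictures are saved under pics/ and viewed, at most 10 in all, crops included, and the job is handed in when it is done.

Besides the shell and the picture viewer there is one more tool, called after ">>>" by a JSON object that holds its "api" and its "payload". apply_moves: Moves the arm, as the interface text tells. Its arguments: {"type":"object","properties":{"delta_rot":{"type":"array"},"xyz":{"type":"array"},"hand":{"type":"array"}},"required":["delta_rot","xyz","hand"]}

```bash
mkdir -p pics; cat > h.py <<'E'
import numpy as np, cv2
from bench import arm, eyes, nets
def cloud(p):
    K=np.array(p["camera_matrix"],float);d=np.array(p["dist"],float)
    h,w=p["range_z"].shape
    u,v=np.meshgrid(np.arange(w),np.arange(h))
    q=cv2.undistortPoints(np.stack([u,v],-1).reshape(-1,1,2).astype(np.float64),K,d).reshape(h,w,2)
    z=p["range_z"].astype(float)
    c=np.dstack([q[...,0]*z,q[...,1]*z,z])
    R=np.array(p["R"]);t=np.array(p["t"]).ravel()
    return (c-t)@R, z>0
def save(p,n): cv2.imwrite("pics/"+n,cv2.cvtColor(p["frame"],cv2.COLOR_RGB2BGR))
E
python3 - <<'E'
from h import *
s=arm.read_state();print({k:np.round(v,3) for k,v in s.items()})
for n in("scene","top"):
    p=eyes.get_image(n);save(p,n+"0.png");X,ok=cloud(p)
    print(n,"cam pos",-np.array(p["R"]).T@np.array(p["t"]).ravel())
    for o in("chamber","guard","guard_bar","lever_block","lever","lever_knob","bit_stand","module_a","driver","tape","dome","tray"):
        for m in nets.masks_of(o,p)[:2]:
            r=m["region"]&ok
            if r.sum()<5: continue
            print(o,round(m["score"],2),np.round(m["bbox"]),r.sum(),"med",np.median(X[r],0).round(),"lo",np.percentile(X[r],3,0).round(),"hi",np.percentile(X[r],97,0).round())
E
```

```text
{'clock': np.float64(0.0), 'joints': array([ 1.601,  0.386,  0.007, -0.   , -1.194, -0.259]), 'joint_vel': array([-0.   , -0.   ,  0.   ,  0.   , -0.   ,  0.001]), 'joint_efforts': array([ 1.0000e-03, -3.9229e+01,  1.8840e+01,  4.1860e+00, -5.0000e-03,
        0.0000e+00]), 'position': array([141.609, 608.149, 230.22 ]), 'ee_rot': array([ 0.993, -0.114, -0.   ,  0.001]), 'contact_force': array([0.077, 0.131, 0.695]), 'wrist_torque': array([ 0.033,  0.052, -0.013]), 'grasp_force': np.float64(0.0), 'gripper_width': np.float64(85.397)}
scene cam pos [1044.28103914  444.887768   1060.13032662]
chamber 0.82 [217. 195. 334. 304.] 7034 med [679.  78. 107.] lo [513. -43.  11.] hi [770. 169. 111.]
guard 0.72 [224. 194. 330. 293.] 5500 med [665.  66. 107.] lo [512. -43. 103.] hi [762. 164. 111.]
guard 0.17 [394. 229. 420. 255.] 211 med [408. 317. 120.] lo [322. 295.  -1.] hi [436. 329. 148.]
guard_bar 0.67 [220. 194. 333. 294.] 5586 med [665.  67. 107.] lo [511. -43. 103.] hi [763. 165. 111.]
guard_bar 0.21 [392. 294. 438. 342.] 1288 med [517. 457.   3.] lo [471. 417.  -2.] hi [574. 494.  30.]
[... 2341 characters left out ...]
_a 0.9 [430. 214. 458. 231.] 597 med [ 518. -455.   75.] lo [ 488. -489.    3.] hi [ 550. -435.   93.]
driver 0.85 [318. 227. 327. 284.] 309 med [ 449. -110.   24.] lo [ 401. -124.    1.] hi [ 498. -100.   31.]
driver 0.35 [221. 127. 304. 227.] 6178 med [658.  58. 109.] lo [509. -44. 103.] hi [760. 160. 115.]
tape 0.85 [230. 241. 256. 266.] 303 med [422. 116.  22.] lo [389.  80.  15.] hi [459. 152.  28.]
tape 0.25 [221. 126. 305. 224.] 6648 med [659.  57. 109.] lo [510. -46.  96.] hi [768. 161. 115.]
dome 0.91 [175. 177. 197. 196.] 418 med [607. 282.  40.] lo [580. 258.  12.] hi [638. 314.  53.]
tray 0.66 [111. 196. 144. 232.] 1022 med [521. 459.   5.] lo [472. 414.  -1.] hi [568. 495.  33.]
```

```bash
python3 - <<'E'
from h import *
ims=[]
for n in("scene","top"):
    p=eyes.get_image(n);X,ok=cloud(p);f=p["frame"][...,::-1]
    ims.append(cv2.resize(f[170:370,190:460] if n=="scene" else f[100:300,90:360],None,fx=2,fy=2,interpolation=cv2.INTER_CUBIC)[:,:540])
    # block top
    x,y,z=X[...,0],X[...,1],X[...,2]
    def rect(m,name):
        P=X[m&ok];r=cv2.minAreaRect(P[:,:2].astype(np.float32));print(n,name,m.sum(),np.round(r[0],1),np.round(r[1],1),round(r[2],2),"z",np.median(P[:,2]).round(1))
    rect((abs(x-445)<80)&(abs(y-315)<60)&(z>43)&(z<57),"blocktop")
    k=(abs(x-400)<45)&(abs(y-318)<30)&(z>118)&ok
    P=X[k]
    from scipy.optimize import least_squares
    s=least_squares(lambda c:np.linalg.norm(P-c,axis=1)-15,P.mean(0)-[0,0,8],loss="soft_l1",f_scale=2).x
    print("knob",k.sum(),s.round(1))
    ch=(abs(z-60)<55)&False
    g=(x>500)&(x<800)&(y>-80)&(y<200)&(z>98)&(z<120)
    rect(g,"guard+bar")
    r=cv2.fitLine
    P=X[g&ok]
    # bar: nearest points; use rows by y bin
    for th in np.deg2rad(np.arange(-20,21,2)):
        pass
    m=nets.masks_of("guard_bar",p)[0]["region"]&ok&(z>90)
    c=cv2.minAreaRect(X[m][:,:2].astype(np.float32));B=cv2.boxPoints(c);print("bar/guard box",B.round(0).tolist())
    pr=X[g&ok]; 
    np.save("g_%s.npy"%n,pr)
cv2.imwrite("pics/a.png",np.hstack(ims)[:, :1080] if False else cv2.resize(np.vstack(ims),None,fx=.74,fy=.74))
E
```

```text
scene blocktop 537 [438.8 316.9] [70.  91.6] 86.92 z 49.1
knob 108 [397.8 317.2 133.5]
scene guard+bar 5837 [639.1  59.4] [240.2 273.8] 89.84 z 107.2
bar/guard box [[501.0, 169.0], [503.0, -52.0], [768.0, -51.0], [767.0, 171.0]]
top blocktop 554 [437.6 316.4] [72.  90.3] 86.78 z 50.2
knob 103 [395.4 318.6 135.3]
top guard+bar 6458 [637.8  59.2] [237.  275.2] 89.99 z 108.7
bar/guard box [[500.0, -52.0], [768.0, -53.0], [769.0, 167.0], [501.0, 168.0]]
```

View pics/a.png

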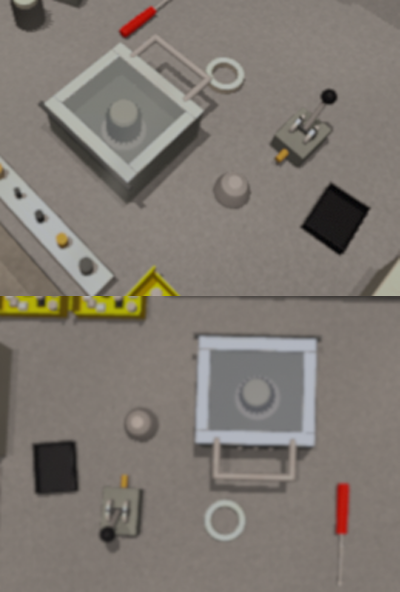

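Both views agree. The chamber sits square to the base, with its bar at about (508, 59). The lever block is on the left at (438, 317), yaw about -3°, and its black knob leans to (396, 318, 134). The bit stand and modules are out of the way on the right, and the tape is below and in front of the bar.

>>> {"api": "apply_moves", "payload": {"delta_rot": [[0,0,-0.835],[0,0,-0.835],[0,0,0],[0,0,0],[0,0,0],[0,0,0],[0,0,0],[0,0,0],[0,0,0],[0,0,0],[0,0,0],[0,0,0],[0,0,0],[0,0,0],[0,0,0],[0,0,0],[0,0,0],[0,0,0],[0,0,0],[0,0,0]], "xyz": [[0,0,0],[0,0,0],[0.676,0.69,0],[0.676,0.69,0],[0.676,0.69,0],[0.676,0.69,0],[0.676,0.69,0],[0.676,0.69,0],[0.676,0.69,0],[0.676,0.69,0],[0.676,0.69,0],[0.676,0.69,0],[0.676,0.69,0],[0.676,0.69,0],[0.676,0.69,0],[0.676,0.69,0],[0.676,0.69,0],[0.676,0.69,0],[0,0,0],[0,0,0]], "hand": [-1,-1,-1,-1,-1,-1,-1,-1,-1,-1,-1,-1,-1,-1,-1,-1,-1,-1,-1,-1]}}

```text
clock: 3.17
position: [397.4, 317.7, 231.4]
ee_rot: [1.0, -0.028, 0.0, -0.0]
contact_force: [-0.1, -0.2, -0.3]
gripper_width: 85.4
grasp_force: 0.0
```

>>> {"api": "apply_moves", "payload": {"delta_rot": [[0,0,0],[0,0,0],[0,0,0],[0,0,0],[0,0,0],[0,0,0],[0,0,0],[0,0,0],[0,0,0],[0,0,0],[0,0,0],[0,0,0],[0,0,0],[0,0,0],[0,0,0],[0,0,0],[0,0,0],[0,0,0],[0,0,0]], "xyz": [[0,0,0.59],[0,0,0.59],[0,0,0.59],[0,0,0.59],[0,0,0.59],[0,0,0.59],[0,0,0.59],[0,0,0.59],[0,0,0],[0,0,0],[0,0,0],[0,0,0],[0,0,0],[0,0,0],[0,0,0],[0,0,0],[0,0,0],[0,0,0],[0,0,0]], "hand": [-1,-1,-1,-1,-1,-1,-1,-1,-1,1,1,1,1,1,1,1,1,1,1]}}

```text
clock: 4.75
position: [397.1, 319.2, 114.4]
ee_rot: [1.0, -0.027, 0.001, -0.001]
contact_force: [-2.9, 0.5, 5.1]
gripper_width: 27.4
grasp_force: 58.6
```

>>> {"api": "apply_moves", "payload": {"delta_rot": [[0,0,0],[0,0,0],[0,0,0],[0,0,0],[0,0,0],[0,0,0],[0,0,0],[0,0,0],[0,0,0]], "xyz": [[0.26,0,-0.128],[0.264,0,-0.108],[0.28,0,-0.088],[0.28,0,-0.06],[0.288,0,-0.036],[0.288,0,-0.012],[0,0,0],[0,0,0],[0,0,0]], "hand": [1,1,1,1,1,1,1,1,1]}}

```text
clock: 5.5
position: [438.2, 315.8, 124.2]
ee_rot: [1.0, -0.027, -0.0, 0.0]
contact_force: [-0.5, -0.6, 0.0]
gripper_width: -0.1
grasp_force: 0.0
```

```bash
python3 - <<'E'
from h import *
p=eyes.get_image("scene");save(p,"s1.png")
cv2.imwrite("pics/b.png",cv2.resize(p["frame"][180:320,340:480,::-1],None,fx=4,fy=4,interpolation=cv2.INTER_CUBIC))
E
```

```text
(no output)
```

View pics/b.png

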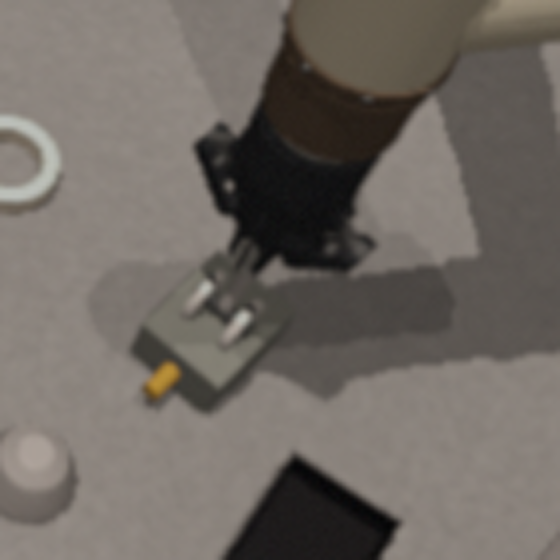

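The picture shows the fingers empty and shut over the block at crop (240, 250). The knob has slipped out and is hidden, so I'll back up and look again.

>>> {"api": "apply_moves", "payload": {"delta_rot": [[0,0,0],[0,0,0],[0,0,0],[0,0,0],[0,0,0],[0,0,0],[0,0,0],[0,0,0],[0,0,0],[0,0,0],[0,0,0]], "xyz": [[0,0,-0.7],[0,0,-0.7],[0,0,-0.7],[0,-0.8,-0.7],[0,-0.8,-0.7],[0,-0.8,-0.7],[0,-0.8,0],[0,-0.8,0],[0,-0.8,0],[0,-0.8,0],[0,0,0]], "hand": [-1,-1,-1,-1,-1,-1,-1,-1,-1,-1,-1]}}

```text
clock: 6.47
position: [445.5, 458.8, 228.5]
ee_rot: [1.0, -0.026, 0.0, -0.0]
contact_force: [-0.2, 0.3, 0.0]
gripper_width: 85.2
grasp_force: 0.0
```

```bash
cat >> h.py <<'E'
from scipy.optimize import least_squares
def knob():
    for n in("scene","top"):
        p=eyes.get_image(n);X,ok=cloud(p);x,y,z=X[...,0],X[...,1],X[...,2]
        save(p,n+"k.png")
        dark=p["frame"].max(2)<70
        k=(abs(x-435)<75)&(abs(y-317)<28)&(z>112)&(z<170)&ok
        P=X[k]
        if len(P)<10: print(n,"none",len(P));continue
        def F(q):
            c=np.array([438,316.5,60])+85*np.array([np.sin(q[0])*.9985,-np.sin(q[0])*.054,np.cos(q[0])])
            return np.linalg.norm(P-c,axis=1)-15
        s=least_squares(lambda c:np.linalg.norm(P-c,axis=1)-15,P.mean(0)-[0,0,8],loss="soft_l1",f_scale=2).x
        print(n,len(P),(k&dark).sum(),"free",s.round(1),"lean",least_squares(F,[0],loss="soft_l1",f_scale=2).x.round(3))
E
python3 - <<'E'
from h import *
knob()
a=cv2.imread("pics/scenek.png")[180:320,340:480];b=cv2.imread("pics/topk.png")[190:290,120:220]
cv2.imwrite("pics/c.png",np.hstack([cv2.resize(a,(400,400),interpolation=2),cv2.resize(b,(400,400),interpolation=2)]))
E
```

```text
scene 119 87 free [412.  317.1 138.2] lean [-0.327]
top 107 93 free [410.7 318.4 141.4] lean [-0.322]
```

View pics/c.png

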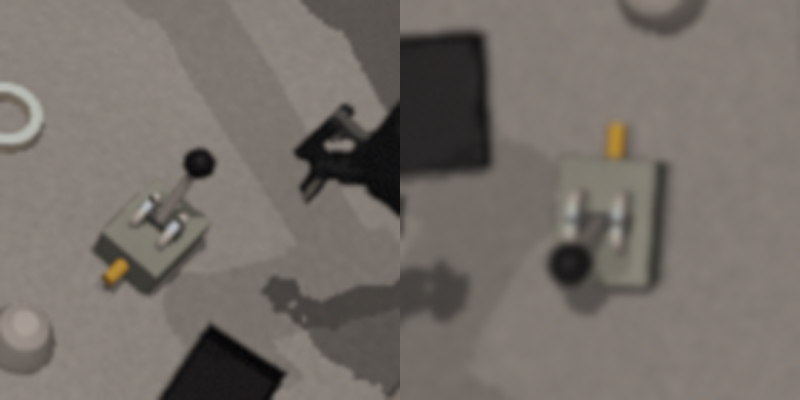

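The knob is at about crop (200, 162), now leaning about -0.32. I'll re-grasp with the fingers before and behind it, so the hold in the swing direction is positive.

>>> {"api": "apply_moves", "payload": {"delta_rot": [[0,0,1],[0,0,1],[0,0,1],[0,0,1],[0,0,1],[0,0,1],[0,0,1],[0,0,1],[0,0,1],[0,0,1],[0,0,1],[0,0,1],[0,0,1],[0,0,1],[0,0,1],[0,0,0]], "xyz": [[0,0,0],[0,0,0],[0,0,0],[0,0,0],[0,0,0],[0,0,0],[0,0,0],[0,0,0],[0,0,0],[0,0,0],[0,0,0],[0,0,0],[0,0,0],[0,0,0],[0,0,0],[0,0,0]], "hand": [-1,-1,-1,-1,-1,-1,-1,-1,-1,-1,-1,-1,-1,-1,-1,-1]}}

```text
clock: 7.9
position: [445.7, 454.9, 229.5]
ee_rot: [-0.687, 0.727, -0.0, -0.0]
contact_force: [0.1, -0.5, 0.1]
gripper_width: 85.6
grasp_force: 0.0
```

>>> {"api": "apply_moves", "payload": {"delta_rot": [[0,0,0],[0,0,0],[0,0,0],[0,0,0],[0,0,0],[0,0,0],[0,0,0],[0,0,0],[0,0,0],[0,0,0],[0,0,0]], "xyz": [[0.713,0.134,0],[0.713,0.134,0],[0.713,0.134,0],[0.713,0.134,0],[0.713,0.134,0],[0.713,0.134,0],[0.713,0.134,0],[0.713,0.134,0],[0,0,0],[0,0,0],[0,0,0]], "hand": [-1,-1,-1,-1,-1,-1,-1,-1,-1,-1,-1]}}

```text
clock: 8.82
position: [411.6, 315.2, 229.6]
ee_rot: [-0.688, 0.726, 0.0, 0.001]
contact_force: [0.7, 1.3, -0.3]
gripper_width: 85.3
grasp_force: 0.0
```

>>> {"api": "apply_moves", "payload": {"delta_rot": [[0,0,0],[0,0,0],[0,0,0],[0,0,0],[0,0,0],[0,0,0],[0,0,0],[0,0,0],[0,0,0],[0,0,0],[0,0,0],[0,0,0],[0,0,0],[0,0,0],[0,0,0],[0,0,0],[0,0,0],[0,0,0]], "xyz": [[-0.1,0,0.543],[0,0,0.543],[0,0,0.543],[0,0,0.543],[0,0,0.543],[0,0,0.543],[0,0,0.543],[0,0,0.543],[0,0,0],[0,0,0],[0,0,0],[0,0,0],[0,0,0],[0,0,0],[0,0,0],[0,0,0],[0,0,0],[0,0,0]], "hand": [-1,-1,-1,-1,-1,-1,-1,-1,-1,1,1,1,1,1,1,1,1,1]}}

```text
clock: 10.32
position: [411.8, 318.0, 121.5]
ee_rot: [-0.688, 0.726, 0.0, 0.001]
contact_force: [-2.3, 0.4, 5.8]
gripper_width: 27.3
grasp_force: 58.8
```

>>> {"api": "apply_moves", "payload": {"delta_rot": [[0,0,0],[0,0,0],[0,0,0],[0,0,0],[0,0,0],[0,0,0],[0,0,0],[0,0,0]], "xyz": [[0,-0.21,-0.06],[0,-0.21,-0.048],[0,-0.21,-0.032],[0,-0.21,-0.02],[0,-0.21,-0.008],[0,0,0],[0,0,0],[0,0,0]], "hand": [1,1,1,1,1,1,1,1]}}

```text
clock: 10.98
position: [438.1, 318.1, 126.2]
ee_rot: [-0.689, 0.725, 0.0, 0.002]
contact_force: [-4.5, 3.2, 7.2]
gripper_width: 27.2
grasp_force: 61.8
```

>>> {"api": "apply_moves", "payload": {"delta_rot": [[0,0,0],[0,0,0],[0,0,0],[0,0,0],[0,0,0],[0,0,0],[0,0,0],[0,0,0],[0,0,0],[0,0,0],[0,0,0],[0,0,0],[0,0,0],[0,0,0],[0,0,0],[0,0,0],[0,0,0]], "xyz": [[0,0,0],[0,0,0],[0,0,0],[0,0,0],[0,0,-0.8],[0,0,-0.8],[0,0,-0.8],[0,0,-0.8],[0,0,-0.8],[0,0,-0.8],[0.8,0,0],[0.8,0,0],[0.8,0,0],[0.8,0,0],[0.8,0,0],[0.8,0,0],[0,0,0]], "hand": [-1,-1,-1,-1,-1,-1,-1,-1,-1,-1,-1,-1,-1,-1,-1,-1,-1]}}

```text
clock: 12.4
position: [430.4, 193.5, 244.5]
ee_rot: [-0.687, 0.727, 0.0, -0.001]
contact_force: [0.3, -0.2, -0.5]
gripper_width: 85.4
grasp_force: 0.0
```

```bash
python3 - <<'E'
from h import *
knob()
a=cv2.imread("pics/scenek.png")[180:320,340:480];b=cv2.imread("pics/topk.png")[190:290,120:220]
cv2.imwrite("pics/d.png",np.hstack([cv2.resize(a,(400,400),interpolation=2),cv2.resize(b,(400,400),interpolation=2)]))
E
```

```text
scene 111 101 free [438.6 316.1 143.7] lean [0.004]
top none 0
```

View pics/d.png

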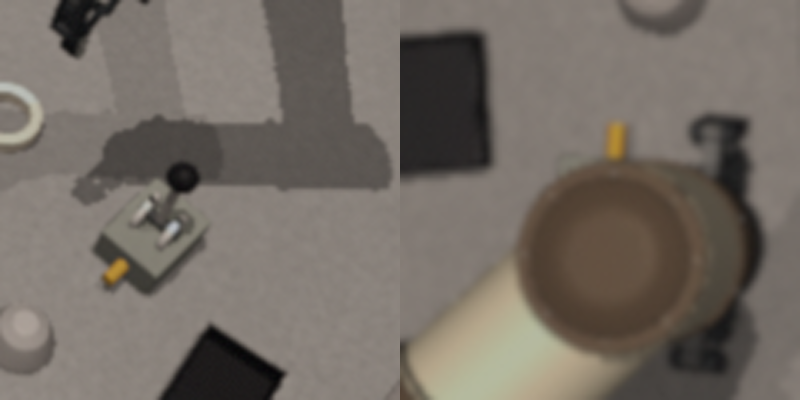

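The knob stands over the block in the scene view at crop (182, 178), lean about 0.00. Next I'll fit the bar from the clouds I already saved.

```bash
python3 - <<'E'
from h import *
for n in("scene","top"):
    P=np.load("g_%s.npy"%n)
    B=P[(P[:,0]<525)&(P[:,1]>0)&(P[:,1]<118)]
    a=np.polyfit(B[:,1],B[:,0],1);print(n,len(B),"bar x at y59",np.polyval(a,59).round(1),"slope",a[0].round(4),np.percentile(B[:,0],[2,98]).round(1),"ztop",np.percentile(B[:,2],90).round(1))
    E=P[P[:,0]<530];print("bar y range",np.percentile(E[:,1],[1,99]).round(1))
    F=P[P[:,0]>575];c=cv2.minAreaRect(F[:,:2].astype(np.float32));print("frame",np.round(c[0],1),np.round(c[1],1),c[2])
    xs=[]
    for y in range(-30,150,20):
        r=P[(abs(P[:,1]-y)<10)];xs.append((y,np.percentile(r[:,0],99)))
    print("rear",np.polyfit(*np.array(xs).T,1).round(3))
    ys=[]
    for x in range(590,760,20):
        r=P[(abs(P[:,0]-x)<10)];ys.append((x,r[:,1].min(),r[:,1].max()))
    ys=np.array(ys);print("sides slope",np.polyfit(ys[:,0],ys[:,1],1).round(4),np.polyfit(ys[:,0],ys[:,2],1).round(4))
E
```

```text
scene 183 bar x at y59 510.0 slope 0.0041 [502.6 515.3] ztop 112.2
bar y range [-14.7 135.8]
frame [675.6  59. ] [201.1 240.2] 0.0013497581239789724
rear [-2.00000e-03  7.74179e+02]
sides slope [ 1.00000e-04 -5.03903e+01] [3.000000e-04 1.696685e+02]
top 219 bar x at y59 507.0 slope 0.0128 [500.6 513.9] ztop 115.0
bar y range [-16.9 132.8]
frame [675.2  59.2] [237.  200.3] 89.99826049804688
rear [2.00000e-03 7.72259e+02]
sides slope [-6.00000e-03 -4.73383e+01] [2.000000e-03 1.658645e+02]
```

>>> {"api": "apply_moves", "payload": {"delta_rot": [[0,0,-0.53],[0,0,0],[0,0,0],[0,0,0],[0,0,0],[0,0,0],[0,0,0],[0,0,0],[0,0,0],[0,0,0],[0,0,0]], "xyz": [[0,0,0],[0.769,-0.446,0],[0.769,-0.446,0],[0.769,-0.446,0],[0.769,-0.446,0],[0.769,-0.446,0],[0.769,-0.446,0],[0.769,-0.446,0],[0,0,0],[0,0,0],[0,0,0]], "hand": [0,0,0,0,0,0,0,0,0,0,0]}}

```text
clock: 13.42
position: [509.6, 62.6, 244.4]
ee_rot: [0.708, -0.706, -0.0, 0.0]
contact_force: [-0.5, -0.5, 0.1]
gripper_width: 42.7
grasp_force: 0.0
```

```bash
python3 - <<'E'
from h import *
knob()
E
```

```text
scene 114 105 free [438.8 316.4 143.4] lean [0.005]
top none 0
```

>>> {"api": "apply_moves", "payload": {"delta_rot": [[0,0,0],[0,0,0],[0,0,0],[0,0,0],[0,0,0],[0,0,0],[0,0,0],[0,0,0],[0,0,0],[0,0,0],[0,0,0],[0,0,0],[0,0,0],[0,0,0],[0,0,0],[0,0,0],[0,0,0],[0,0,0],[0,0,0]], "xyz": [[0.14,0.04,0.64],[0,0,0.64],[0,0,0.64],[0,0,0.64],[0,0,0.64],[0,0,0.64],[0,0,0.64],[0,0,0.64],[0,0,0.64],[0,0,0.64],[0,0,0],[0,0,0],[0,0,0],[0,0,0],[0,0,0],[0,0,0],[0,0,0],[0,0,0],[0,0,0]], "hand": [0,0,0,0,0,0,0,0,0,0,0,0,1,1,1,1,1,1,1]}}

```text
clock: 15.1
position: [507.7, 58.7, 85.9]
ee_rot: [0.708, -0.707, -0.0, 0.0]
contact_force: [-3.9, 2.6, 4.9]
gripper_width: 11.8
grasp_force: 58.4
```

>>> {"api": "apply_moves", "payload": {"delta_rot": [[0,0,0],[0,0,0],[0,0,0],[0,0,0],[0,0,0],[0,0,0],[0,0,0],[0,0,0],[0,0,0],[0,0,0],[0,0,0],[0,0,0],[0,0,0],[0,0,0]], "xyz": [[0,-0.011,-0.34],[0,-0.011,-0.34],[0,-0.033,-0.338],[0,-0.034,-0.339],[0,-0.055,-0.336],[0,-0.056,-0.336],[0,-0.077,-0.331],[0,-0.078,-0.332],[0,-0.099,-0.325],[0,-0.099,-0.326],[0,-0.12,-0.318],[0,-0.12,-0.319],[0,0,0],[0,0,0]], "hand": [1,1,1,1,1,1,1,1,1,1,1,1,1,1]}}

```text
clock: 16.27
position: [527.9, 58.6, 184.9]
ee_rot: [0.707, -0.707, -0.001, 0.0]
contact_force: [-2.9, 4.6, -2.9]
gripper_width: 12.0
grasp_force: 58.6
```

Holding well; on with the second half of the lift.

>>> {"api": "apply_moves", "payload": {"delta_rot": [[0,0,0],[0,0,0],[0,0,0],[0,0,0],[0,0,0],[0,0,0],[0,0,0],[0,0,0],[0,0,0],[0,0,0],[0,0,0],[0,0,0],[0,0,0],[0,0,0],[0,0,0]], "xyz": [[0,-0.14,-0.31],[0,-0.141,-0.31],[0,-0.16,-0.3],[0,-0.161,-0.3],[0,-0.179,-0.289],[0,-0.18,-0.289],[0,-0.198,-0.276],[0,-0.199,-0.277],[0,-0.216,-0.263],[0,-0.216,-0.263],[0,-0.232,-0.248],[0,-0.233,-0.249],[0,0,0],[0,0,0],[0,0,0]], "hand": [1,1,1,1,1,1,1,1,1,1,1,1,1,1,1]}}

```text
clock: 17.52
position: [584.0, 58.5, 271.0]
ee_rot: [0.708, -0.706, -0.0, -0.0]
contact_force: [-7.1, 5.2, 4.7]
gripper_width: 11.8
grasp_force: 58.8
```

```bash
python3 - <<'E'
from h import *
knob()
ims=[]
for n in("scene","top"):
    p=eyes.get_image(n);X,ok=cloud(p);x,y,z=X[...,0],X[...,1],X[...,2]
    # frame side rails / pane points
    for nm,(a,b) in {"L":(146,172),"R":(-55,-28)}.items():
        m=ok&(y>a)&(y<b)&(x>590)&(x<775)&(z>125)&(z<290);P=X[m]
        if len(P)>20:
            A=cv2.fitLine(P[:,[0,2]].astype(np.float32),cv2.DIST_HUBER,0,.01,.01).ravel();print(n,nm,len(P),"angle",np.arctan2(-A[1],A[0]).round(3),A.round(1))
    ims.append(cv2.resize(p["frame"][100:300,170:370,::-1],(400,400),interpolation=2))
cv2.imwrite("pics/e.png",np.hstack(ims))
E
```

```text
scene 113 100 free [438.6 316.6 143.4] lean [0.001]
top 23 10 free [437.2 316.2 146.8] lean [-0.016]
scene L 630 angle 0.769 [  0.7  -0.7 688.5 187.6]
scene R 463 angle 0.769 [  0.7  -0.7 689.3 186.8]
top L 228 angle 0.776 [ 7.000e-01 -7.000e-01  7.075e+02  1.714e+02]
top R 396 angle 0.764 [  0.7  -0.7 686.3 191.2]
```

View pics/e.png

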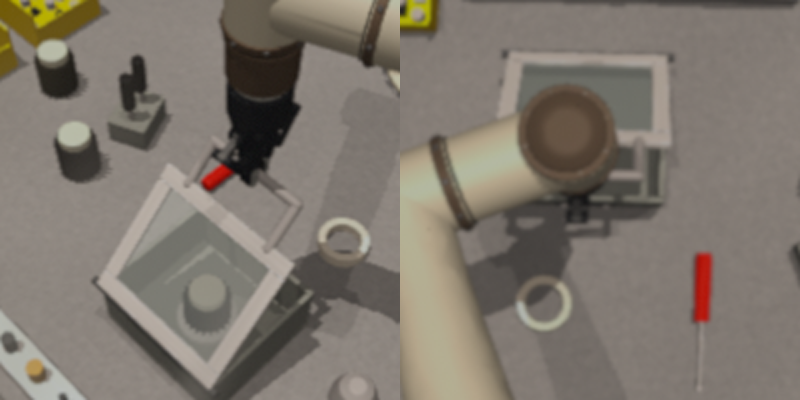

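The guard stands open at about 0.77 to 0.79 with the fingers holding the bar, at crop (245, 165). The lever is still upright and the bystanders haven't moved. I'll nudge it up by 2 mm and hand in.

>>> {"api": "apply_moves", "payload": {"delta_rot": [[0,0,0],[0,0,0],[0,0,0],[0,0,0],[0,0,0]], "xyz": [[0,-0.055,-0.055],[0,0,0],[0,0,0],[0,0,0],[0,0,0]], "hand": [1,1,1,1,1]}}

```text
clock: 18.13
position: [585.2, 58.5, 272.3]
ee_rot: [0.708, -0.706, -0.0, 0.0]
contact_force: [-5.9, 5.7, 4.2]
gripper_width: 11.7
grasp_force: 58.8
```

```bash
python3 - <<'E'
from h import *
s=arm.read_state();print(s["position"],s["gripper_width"],s["grasp_force"])
print(arm.job_done())
E
```

```text
[585.2028893   58.53127929 272.25297298] 11.660329048215543 58.80950689315796
the job is handed in; nothing more can be done
None
```

Job handed in at about 18 s: the lever was stood upright first (lean about 0, after one slipped grasp and a re-grip), and the gripper is now holding the guard by its bar at about 45° (0.77 measured before a last 2 mm lift, not re-measured).

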